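# Prime the reagent module under its push-latch flap

## Task

Press the blue flap on the white reagent module so that it pops open, press the green button in the well beneath it all the way in, then push the flap down and press it again until it latches shut, flush with the deck. Do it all by touch with the fingertips, gently: leave the red button alone, pick nothing up, and do not disturb the things standing around or on the module.

Things in the scene. Friction and masses are not known exactly. Their poses are not given: they have to be found in the camera images.
- module: White bench-top reagent module, fixed, deck 100 mm high. Origin on the table under the centre of the well; x points from the flap's free edge to its hinge (roughly away from the robot), y left, z up. It spans -75 to 125 mm in x, -90 to 170 mm in y. The well is 82 (x) by 112 (y) mm, its floor 62 mm above the table. The deck behind the hinge is clear
- flap (a joint): Flap angle (rad): 0 latched, flush; 1.6 fully open (just past upright); -0.08 pressed in to the stop. A spring always drives it open (about 1 to 2 N at the dot); only the latch holds it. Press from 0 to the stop and let go: it swings up to 1.6 in about a second. Push it from open down past flush to the stop and let go: it latches at 0; let go sooner, it opens again
- flap_press (a point): White dot on the outer (upper) face of the dark blue flap, where to press: mid-width, 14 mm from the free edge, 66 mm from the hinge line. Pressed in, it goes 5 mm down to a hard stop (2 to 4 N before it); the latch trips at 4.5 mm. The flap is 80 mm from hinge to free edge, 110 mm wide, 5 mm thick. The point moves with the flap
- flap_hinge (a point): Middle of the flap's hinge line at deck height, at the far (+x of the module) edge of the well; the hinge line runs along the module's y. Fixed to the module. Open, the flap stands about 80 mm high here; to shut it, push on its outer face, which then looks away from the robot (module +x), towards the robot and down
- green_top (a point): Centre of the top of the green push button, 20 mm across, on a black round housing 36 mm across in the well; 16 mm below the deck. Under the shut flap it is out of reach. The green and the red button may have changed places: 54 mm apart along the module's y
- green (a joint): Travel of the green button (m): 0 up, 0.006 fully in; springs back, fully in takes 4 N
- red_top (a point): Centre of the top of the red push button, same size as the green one; to be left alone
- red (a joint): Travel of the red button (m): 0 up, 0.006 fully in
- vial_a: Loose vial with orange cap, 22 mm across, 42 mm tall, standing in a low-railed bay on the module's deck, 80 to 156 mm left (+y) of the module's origin; origin at its foot. Leave it
- vial_b: Loose vial with white cap, same size, in the same bay. Leave it
- tube_rack: Loose blue rack of capped sample tubes, 70 x 200 mm, 96 mm tall, right of the module; origin under its centre. Leave it
- reagent_bottle: Loose bottle with red cap, 64 mm across, 130 mm tall, right of the module; origin at its foot. Leave it
- tip_box: Loose box with orange lid, 122 x 87 mm, 67 mm tall, left of the module; origin under its centre. Leave it
- specimen_jar: Loose jar with yellow lid, 68 mm across, 69 mm tall, left of the module; origin at its foot. Leave it
- mouse: Loose black and blue computer mouse, 100 x 60 mm, 26 mm tall, near left of the table; origin under its centre. Leave it

How it is judged (in metres and radians):
On the way, in this order (a step that is already met when the one before it is completed fails the run):
1. the flap has popped fully open (value of joint flap above 1.4 rad), for 0.2 s.
2. the green button is pressed in with the flap open (value of joint green above 0.0045 m and value of joint flap above 1 rad), for 0.04 s.
3. the flap is latched flush with nothing on it (value of joint flap between -0.03 and 0.03 rad and contact force between anything else and flap below 0.1 N), for 0.2 s.
At the end, for the whole second after the job is handed in: The flap stays latched by itself within 0.03 rad (about 2 mm at its edge) of flush and at rest, with both buttons up again (value of joint flap between -0.03 and 0.03 rad and velocity of joint flap between -0.05 and 0.05 rad/s and value of joint each of green, red below 0.0015 m); the robot touches nothing.
It fails at once if the red button is pressed (value of joint red above 0.003 m).
It fails at once if the flap is struck or squeezed with more than 60 N (contact force between the fingers and flap above 60 N).
It fails at once if a vial on the module is shifted, lifted or tipped (distance of any of vial_a, vial_b from where it was at the start of the episode above 0.02 m or angle between any of vial_a, vial_b's own z axis and vertical above 0.4 rad).
It fails at once if a thing standing around is shifted, lifted or tipped (distance of any of tube_rack, reagent_bottle, tip_box, specimen_jar, mouse from where it was at the start of the episode above 0.03 m or angle between reagent_bottle's own z axis and vertical above 0.4 rad).
It also fails if it takes over 48 s, if anything falls off the work surface, if the arm or the gripper's body presses on something with over 40 N, if the wrist force passes 120 N, or if a joint passes its speed limit or range.

## Robot

A 7-joint arm with a two-finger parallel gripper is mounted at the origin on the work surface. World frame = base frame: x ahead of the robot, y to its left, z up, the work surface at z = 0. Lengths are in mm, angles in rad, forces in N, time in s.
With the tool pointing down it reaches from about 400 to 875 mm from the base axis. Payload 4.4 kg.
Tool frame: the origin (TCP) lies on the centre line of the jaws, within the pads' length; the fingertips stand 25 mm ahead of it and the grasp point (between the pads) lies 6 mm ahead of it (ctrl.finger_overhang is the distance from the TCP to the fingertips, in mm); z points along the fingers, y is the line along which they close (so a half turn about z gives the same grasp; the last joint's range is limited). The gripper opens to 85 mm and grips with 20 to 120 N. Pads are 22 mm wide; open, the fingers measure 114 mm over their backs; the gripper's body (76 mm by 85 mm) begins 54 mm behind the grasp point. The pads swing forward as they close: fully open they stand 13 mm farther back than shut.
Start: joints at [1.282, 0.628, 0.038, 1.517, -0.027, 0.996, -0.02], TCP at [143.651, -633.942, 256.313] pointing down, gripper open.
Joint ranges: [-3.06, 3.06], [-0.37, 2.12], [-1.25, 1.32], [0.18, 2.47], [-1.1, 4.24], [0.23, 1.98], [-2.94, 2.94]. Speed limits (rad/s): [2.57, 2.57, 3.14, 3.14, 3.14, 3.14, 3.14].

## Interface

Orientations are given as [roll, pitch, yaw] about the fixed x, y, z axes, in that order (R = Rz(yaw) Ry(pitch) Rx(roll)).
In Python, from cell import ctrl gives the robot as it stands. The module is installed in compiled form; this text tells all that it offers.
- The arm moves only by the tool play_rows, never from a script. Its argument "targets" is a list of rows, each a list of 5 numbers: the closure, from 0 (fully open) to 1 (shut), then the shift along the tool's x, y, z in cm, then the turn about the tool's z in degrees. In form: [[gripper, dx, dy, dz, spin], ...]. A call has 1 to 10 rows; each row is the pose to reach, as a shift and turn from the pose commanded when the call began, along the tool's axes at that moment; what a row does not reach only later rows make up. A row lasts 1/10 s, in which the tool goes at most 50 mm and 8.59 degrees, less where a joint would pass 70% of its speed; a pose out of reach is approached as far as the arm can. A call with a gripper value outside its range is refused whole. The fingers move at their own pace and stop on an object; the grip force is fixed at half the most. Time passes only in rows, so rows that repeat a pose let the fingers close. It gives the time, the measured TCP pose, the force, the opening and the grip force at its end, in the units of the state.
- ctrl.read_state(): the state, without advancing time (a new reading comes with each control period).
- ctrl.get_image(name): name is "scene" or "top" or "wrist"; returns (picture, depth): 420x560x3 uint8, red, green, blue; 420x560 float32, mm along the optical axis (not along the pixel's ray), 0 where there is no reading.
- ctrl.calibration(name): a dict with "vfov" (degrees; the focal length in pixels is half the picture's height over the tangent of half this angle, whatever the lens; pixels are square), "cx", "cy" (the principal point, pixels), "extrinsics" (4x4, takes a point from camera to world coordinates); the wrist camera has in their place "mount" (4x4, takes a point from camera to tool coordinates, whose origin is the TCP and whose axes are the flange's). Camera axes: x right, y down, z forward; pixel columns grow to the right and rows downward; lengths in mm; the calibration is good to about 2 mm. A picture is of the moment at which its call begins: read the wrist's pose just before it. calibration takes no time and is no camera call.
- ctrl.finish_job(): hands the job in; it is judged then, once.
Trained networks look in the newest picture that a camera, given by its name, has taken for a name from the list of things; names that differ only in an ending like _2 or _b are one class to them, and where a whole thing is asked for, a point or a joint stands for the part that bears it (a point fixed in the world has none). Each returns a list of dicts, best first, with "confidence" (0 to 1); they miss things now and then, are a little off and sometimes report something else, mostly with a low value. They report only what shows in the picture. A call takes as long as a camera call.
- ctrl.search_frame(camera, name): "bbox" ([left, top, right, bottom] in pixels, round what is visible of it).
- ctrl.trace(camera, name): "pixels" (420x560 bool, what is visible of it) and "bbox" ([left, top, right, bottom] in pixels, round what is visible of it).
The state is a dict: "clock": time; "qpos": joint angles; "qd": joint speeds; "tau": joint torques, N m; "eef_pos": TCP position; "tool_rot": TCP orientation; "force": force on the tool from outside, world axes, zero at the start; "torque": the same for the moment, N m; "width": finger opening in mm; "gripper_force": force on a finger pad.
Only numpy, scipy, OpenCV 4.12 (cv2) and the standard library are available. Lean on these libraries where they do the work, as an engineer would, in place of code of your own. Each camera call takes 0.05 s, during which the arm holds its last target. There are 200 camera calls.

## Working session

There is one attempt and no reset: what is moved stays moved. The work goes in short steps, Python scripts to look and compute and a tool call to move; the robot and the scene stay as the last step left them, time stands still between calls to the robot, and variables do not carry over. Pictures are saved under pics/ and viewed, at most 10 in all, crops included, and the job is handed in when it is done.

Besides the shell and the picture viewer there is one more tool, called after "Request:" by a JSON object that holds its "fn" and its "kwargs". play_rows: Moves the arm, as the interface text tells. Its arguments: {"type":"object","properties":{"targets":{"type":"array"}},"required":["targets"]}

```bash
mkdir -p pics
cat > h.py <<'E'
import numpy as np, cv2
from cell import ctrl
from scipy.spatial.transform import Rotation as R
def cal(n):
    c=ctrl.calibration(n); f=210/np.tan(np.radians(c['vfov'])/2)
    return c,f
def T(n,s=None):
    c,_=cal(n)
    if 'extrinsics' in c: return np.array(c['extrinsics'])
    s=s or ctrl.read_state(); M=np.eye(4); M[:3,:3]=R.from_euler('xyz',s['tool_rot']).as_matrix(); M[:3,3]=s['eef_pos']
    return M@np.array(c['mount'])
def cloud(n,d,M=None):
    c,f=cal(n); M=T(n) if M is None else M
    v,u=np.mgrid[:420,:560]
    P=np.stack([(u-c['cx'])/f*d,(v-c['cy'])/f*d,d,np.ones_like(d)],-1)@M.T
    return P[...,:3]
E
python3 - <<'E'
from h import *
s=ctrl.read_state(); print({k:np.round(v,3).tolist() for k,v in s.items()}, ctrl.finger_overhang)
ims=[]
for n in ['top','scene']:
    p,d=ctrl.get_image(n); np.save(n+'.npy',d); cv2.imwrite(f'pics/{n}0.png',p[...,::-1])
    X=cloud(n,d)
    for t in ['module','flap_press','flap','vial_a','tip_box','tube_rack','reagent_bottle']:
        for r in ctrl.trace(n,t)[:2]:
            m=r['pixels']&(d>0)
            if m.sum(): print(n,t,round(r['confidence'],2),r['bbox'],np.round(np.median(X[m],0)),np.round(np.percentile(X[m],[2,98],axis=0)).tolist())
E
```

```text
{'clock': 0.0, 'qpos': [1.282, 0.629, 0.038, 1.518, -0.027, 0.996, -0.02], 'qd': [0.001, 0.001, 0.0, -0.0, 0.001, -0.0, 0.001], 'tau': [-0.0, -56.34, 1.226, -19.345, 0.011, 0.011, 0.0], 'eef_pos': [143.525, -633.376, 255.392], 'tool_rot': [-3.14, 0.0, 0.223], 'force': [0.523, 0.293, 0.28], 'torque': [-0.028, -0.035, 0.049], 'gripper_force': 0.0, 'width': 85.123} 25.0
top module 0.85 [263.0, 146.9, 345.8, 216.3] [562. -84.  99.] [[462.0, -211.0, 2.0], [665.0, 46.0, 110.0]]
top flap_press 0.77 [295.6, 172.3, 328.2, 198.7] [ 547. -124.   99.] [[507.0, -178.0, 89.0], [588.0, -70.0, 108.0]]
top flap 0.6 [298.9, 175.2, 331.0, 196.3] [ 548. -123.   99.] [[507.0, -176.0, 90.0], [588.0, -73.0, 108.0]]
top vial_a 0.48 [283.7, 190.6, 288.0, 199.4] [515. -21. 124.] [[506.0, -31.0, 97.0], [529.0, -11.0, 145.0]]
top vial_a 0.36 [140.0, 159.5, 164.1, 177.1] [622. 438.  66.] [[595.0, 412.0, 4.0], [655.0, 472.0, 77.0]]
top tip_box 0.62 [131.7, 199.9, 161.1, 237.0] [449. 461.  66.] [[391.0, 423.0, 1.0], [509.0, 508.0, 77.0]]
top tube_rack 0.67 [370.3, 185.6, 431.7, 211.9] [ 506. -426.   49.] [[472.0, 
[... 376 characters left out ...]
 -71.0, 102.0]]
scene flap 0.65 [202.6, 205.5, 247.8, 229.2] [ 555. -124.   99.] [[514.0, -179.0, 96.0], [593.0, -72.0, 102.0]]
scene vial_a 0.46 [249.4, 208.1, 263.6, 228.9] [569. -20. 122.] [[559.0, -33.0, 103.0], [576.0, -13.0, 142.0]]
scene vial_a 0.23 [198.8, 202.5, 249.2, 229.3] [ 555. -124.   99.] [[511.0, -177.0, 96.0], [595.0, -72.0, 102.0]]
scene tip_box 0.84 [431.0, 247.0, 474.2, 296.6] [501. 465.  65.] [[405.0, 424.0, 5.0], [520.0, 505.0, 69.0]]
scene tube_rack 0.85 [110.4, 174.0, 178.6, 223.3] [ 533. -420.   47.] [[480.0, -522.0, 3.0], [553.0, -340.0, 95.0]]
scene reagent_bottle 0.66 [100.1, 188.4, 128.3, 242.2] [ 657. -424.   61.] [[565.0, -507.0, -2.0], [676.0, -407.0, 129.0]]
```

Run:
```python
from h import *
p=cv2.imread('pics/top0.png'); a=cv2.resize(p[135:230,240:450],None,fx=3.6,fy=3.6,interpolation=cv2.INTER_CUBIC)
cv2.imwrite('pics/topc.png',a)
for n in ['top','scene']:
    ctrl.get_image(n); d=np.load(n+'.npy'); X=cloud(n,d)
    img=cv2.imread(f'pics/{n}0.png').astype(int)
    m=(abs(X[...,2]-99)<6)&(abs(X[...,0]-560)<140)&(abs(X[...,1]+90)<170)
    r=cv2.minAreaRect(X[m][:,:2].astype(np.float32)); print(n,'deck',r)
    b=m&(img[...,0]>img[...,2]+40)&(img[...,2]<110)
    pts=X[b][:,:2].astype(np.float32); print('flap',b.sum(),cv2.minAreaRect(pts),X[b].mean(0))
    w=m&(img.min(-1)>170)&(abs(X[...,0]-520)<25)&(abs(X[...,1]+124)<40)
    print('dot cand',X[w].round())
```

```text
top deck ((566.0614624023438, -81.74903869628906), (203.3450469970703, 259.8474426269531), 5.541806697845459)
flap 506 ((547.18359375, -125.18344116210938), (74.77960968017578, 105.30204010009766), 5.6698222160339355) [ 548.66212114 -125.22488124   98.78205952]
dot cand []
scene deck ((574.511962890625, -82.89346313476562), (206.9040069580078, 262.8607177734375), 6.098184108734131)
flap 606 ((552.8939819335938, -125.14321899414062), (81.33081817626953, 109.93964385986328), 6.766528129577637) [ 554.36370246 -123.29617029   98.99400184]
dot cand [[ 501. -162.  101.]
 [ 498. -161.   99.]
 [ 495. -159.   98.]
 [ 497. -152.  101.]
 [ 506. -159.  101.]
 [ 502. -158.   99.]
 [ 502. -155.  100.]
 [ 503. -151.  101.]
 [ 501. -149.  101.]
 [ 499. -147.  100.]
 [ 498. -144.  100.]
 [ 515. -163.  102.]
 [ 510. -160.  100.]
 [ 509. -157.  100.]
 [ 510. -154.  101.]
 [ 504. -154.   98.]
 [ 503. -152.   98.]
 [ 505. -147.  100.]
 [ 500. -147.   97.]
 [ 501. -143.   99.]
 [ 501. -139.  100.]
 [ 497. -139.   98.]
 [ 498. -131.  100.]
 [ 509. -157.   97.]
 [ 512. -152.  100.]
 [ 511. -150.  100.]
 [ 5
[... 556 characters left out ...]
  99.]
 [ 504. -113.   99.]
 [ 503. -110.   99.]
 [ 499. -109.   96.]
 [ 500. -105.   98.]
 [ 499. -103.   99.]
 [ 499.  -99.   99.]
 [ 498.  -97.   99.]
 [ 496.  -95.   98.]
 [ 508. -107.   99.]
 [ 508. -104.  100.]
 [ 509. -100.  102.]
 [ 505.  -99.   99.]
 [ 501.  -99.   97.]
 [ 499.  -97.   97.]
 [ 502.  -92.  100.]
 [ 525. -135.   99.]
 [ 523. -133.   99.]
 [ 527. -128.  102.]
 [ 529. -123.  104.]
 [ 522. -124.  100.]
 [ 503.  -94.   96.]
 [ 505.  -90.   99.]
 [ 506.  -86.  101.]
 [ 504.  -84.  100.]
 [ 535. -132.  103.]
 [ 528. -133.   98.]
 [ 529. -129.  100.]
 [ 529. -126.  101.]
 [ 528. -124.  101.]
 [ 523. -124.   97.]
 [ 534. -126.  101.]
 [ 530. -126.   98.]
 [ 532. -121.  101.]]
```

View pics/topc.png

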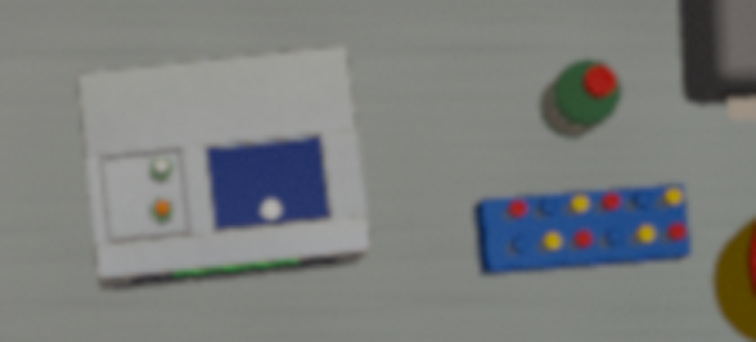

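Request:
{"fn": "play_rows", "kwargs": {"targets": [[1, 3, -3, -1, 0.5], [1, 7, -7, -3, 1.5], [1, 10, -10, -5, 2.5], [1, 13.5, -13, -7, 3.5], [1, 17, -16, -7, 4.5], [1, 20, -19, -7, 5.5], [1, 23.5, -22.5, -7, 6.5], [1, 27, -26, -7, 6.8], [1, 30, -29, -7, 6.8], [1, 33, -32, -7, 6.8]]}}

```text
clock: 1.9
eef_pos: [395.6, -247.2, 326.7]
tool_rot: [3.141, -0.001, 0.105]
force: [-0.0, -0.2, 0.4]
width: -0.1
gripper_force: 0.0
```

Run:
```python
from h import *
s=ctrl.read_state(); print(s['clock'],s['eef_pos'],s['tool_rot'],s['width'])
```

```text
1.9 [ 395.64642732 -247.18038631  326.70088085] [ 3.14105767e+00 -8.09085271e-04  1.04525601e-01] -0.14948189963263542
```

Request:
{"fn": "play_rows", "kwargs": {"targets": [[1, 2.5, -3, 0, 0], [1, 6, -6.5, 0, 0], [1, 9, -9.5, 0, 0], [1, 10.5, -11.2, 0, 0], [1, 10.5, -11.2, 0, 0], [1, 10.5, -11.2, 0, 0]]}}

```text
clock: 2.5
eef_pos: [487.4, -126.7, 326.3]
tool_rot: [3.141, 0.001, 0.105]
force: [-0.1, -0.6, -0.2]
width: -0.2
gripper_force: 0.0
```

```bash
cat > look.py <<'E'
import sys
from h import *
def look(tag):
    s=ctrl.read_state(); p,d=ctrl.get_image('wrist'); M=T('wrist',s); X=cloud('wrist',d,M)
    cv2.imwrite(f'pics/w{tag}.png',p[...,::-1]); np.save(f'w{tag}.npy',X)
    print(s['clock'],np.round(s['eef_pos'],1),np.round(s['tool_rot'],4)); return p.astype(int),d,X
E
python3 - <<'E'
from look import *
p,d,X=look('1'); print(ctrl.calibration('wrist'))
m=(abs(X[...,2]-99)<10)
b=m&(p[...,2]>p[...,0]+40)&(p[...,0]<110)
print('flap',b.sum(),cv2.minAreaRect(X[b][:,:2].astype(np.float32)),np.median(X[b],0))
for r in ctrl.trace('wrist','flap')[:1]: print(r['bbox'],r['confidence'],cv2.minAreaRect(X[r['pixels']&m][:,:2].astype(np.float32)))
E
```

```text
2.5 [ 487.4 -126.7  326.3] [3.1412e+00 5.0000e-04 1.0500e-01]
{'vfov': 62.334356314397795, 'cx': 281.77632990860013, 'cy': 209.48877370789566, 'mount': array([[ 7.74228609e-04, -9.55344606e-01, -2.95492951e-01,
         7.52752898e+01],
       [ 9.99998334e-01,  2.51253846e-04,  1.80780391e-03,
         8.34603739e-01],
       [-1.65283198e-03, -2.95493859e-01,  9.55343209e-01,
        -1.16634897e+02],
       [ 0.00000000e+00,  0.00000000e+00,  0.00000000e+00,
         1.00000000e+00]])}
flap 9646 ((542.3739624023438, -235.88034057617188), (337.37945556640625, 95.86753845214844), 85.61898803710938) [ 551.41606104 -129.84566165   99.06938538]
[227.1, 67.3, 346.3, 160.8] 0.88 ((551.1396484375, -126.65412902832031), (84.40792846679688, 112.19017028808594), 5.040102481842041)
```

View pics/w1.png

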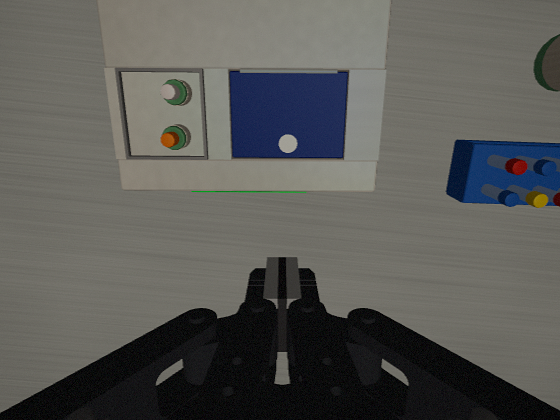

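Run:
```python
from look import *
X=np.load('w1.npy'); p=cv2.imread('pics/w1.png').astype(int)
b=np.zeros((420,560),bool); b[60:165,225:355]=1
w=b&(p.min(-1)>110); w[:125]=0; w[:,:270]=0; w[:,310:]=0;w[154:]=0
v,u=np.nonzero(w); print(w.sum(),u.mean(),v.mean(),u.min(),u.max(),v.min(),v.max(),X[w].mean(0),np.median(X[w],0))
f=b&(p[...,0]>p[...,2]+30)
Q=X[f]; yaw=0.105; c,s=np.cos(yaw),np.sin(yaw)
L=np.c_[Q[:,0]*c+Q[:,1]*s,-Q[:,0]*s+Q[:,1]*c]; lo,hi=np.percentile(L,[1,99],axis=0); print('flap',lo,hi,hi-lo,cv2.minAreaRect(Q[:,:2].astype(np.float32)))
for vv,uu in [(80,260),(75,380),(180,150),(180,360),(40,250)]: print(X[vv,uu])
mid=(lo+hi)/2; print('ctr',mid[0]*c-mid[1]*s,mid[0]*s+mid[1]*c)
```

```text
266 287.5 143.2669172932331 279 296 135 152 [ 524.93901462 -129.85872573  102.14587187] [ 524.81736349 -129.89417972   99.56753858]
flap [ 495.54347268 -237.66016568] [ 572.24037412 -130.98855452] [ 76.69690143 106.67161116] ((550.3980102539062, -127.46334075927734), (79.53832244873047, 109.17508697509766), 5.599454879760742)
[579.65924795 -98.13726661  99.17592552]
[ 595.78687506 -208.37501204   98.53689581]
[473.53746683   4.04220018  98.94309096]
[ 495.88589505 -206.82142806   99.22836239]
[612.45266173 -86.19056581  98.59533039]
ctr 550.2700614628278 -127.3535043014076
```

Request:
{"fn": "play_rows", "kwargs": {"targets": [[1, 1.5, 0.3, 3, 0], [1, 3, 0.6, 7, 0], [1, 3.7, 0.7, 11, 0], [1, 3.7, 0.7, 14, 0], [1, 3.7, 0.7, 17, 0], [1, 3.7, 0.7, 19, 0], [1, 3.7, 0.7, 19, 0], [1, 3.7, 0.7, 19, 0]]}}

```text
clock: 3.4
eef_pos: [524.9, -130.9, 136.7]
tool_rot: [3.141, 0.0, 0.102]
force: [0.2, 0.0, 0.6]
width: 0.1
gripper_force: 0.0
```

Request:
{"fn": "play_rows", "kwargs": {"targets": [[1, 0, 0, 0.6, 0], [1, 0, 0, 1.1, 0], [1, 0, 0, 1.4, 0], [1, 0, 0, 1.6, 0], [1, 0, 0, 1.75, 0], [1, 0, 0, 1.75, 0]]}}

```text
clock: 4.0
eef_pos: [525.7, -130.1, 120.1]
tool_rot: [3.141, -0.002, 0.104]
force: [-2.0, -0.9, 11.0]
width: 0.0
gripper_force: 5.6
```

Request:
{"fn": "play_rows", "kwargs": {"targets": [[1, -1, 0, -2, 0], [1, -4, 0, -5, 0], [1, -6, 0, -9, 0], [1, -6, 0, -13, 0], [1, -6, 0, -17, 0], [1, -6, 0, -19, 0], [1, -6, 0, -19, 0], [1, -6, 0, -19, 0], [1, -6, 0, -19, 0], [1, -6, 0, -19, 0]]}}

```text
clock: 5.0
eef_pos: [464.7, -135.8, 307.4]
tool_rot: [-3.141, 0.003, 0.104]
force: [0.2, 0.6, -0.4]
width: 0.2
gripper_force: 0.0
```

Run:
```python
from look import *
p,d,X=look('2')
for t in ['green_top','red_top','flap']:
    for r in ctrl.trace('wrist',t)[:2]:
        m=r['pixels']&(d>0); print(t,round(r['confidence'],2),r['bbox'],np.round(np.median(X[m],0),1))
for nm,k in (('g',1),('r',0)):
    o=[i for i in range(3) if i!=k]
    m=(p[...,k]>p[...,o].max(-1)+35)&(abs(X[...,2]-84)<10)&(abs(X[...,0]-550)<50)&(abs(X[...,1]+127)<60)
    if m.sum(): v,u=np.nonzero(m); print(nm,m.sum(),u.mean(),v.mean(),np.median(X[m],0),np.ptp(X[m],0))
```

```text
5.0 [ 464.7 -135.8  307.4] [-3.1405e+00  2.8000e-03  1.0420e-01]
green_top 0.86 [243.9, 96.8, 263.1, 116.7] [ 532.7 -102.    82.9]
red_top 0.74 [299.4, 97.1, 318.9, 115.4] [ 538.9 -155.4   82.8]
flap 0.69 [194.1, 9.5, 367.6, 46.8] [ 590.1 -123.3  158.1]
flap 0.62 [141.7, 97.7, 174.7, 126.8] [522.1 -29.9 124.1]
g 325 252.61846153846153 105.57846153846154 [ 533.04073739 -102.23283088   82.85038614] [18.38598168 18.03118326  6.14742994]
r 343 309.26239067055394 105.89795918367346 [ 538.33727614 -155.26145397   82.74060084] [18.58144265 19.2614607   6.14482645]
```

View pics/w2.png

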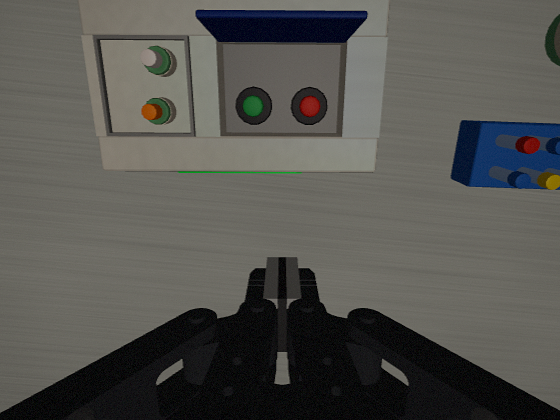

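Request:
{"fn": "play_rows", "kwargs": {"targets": [[1, 3, -1, 2, 0], [1, 6, -2, 5, 0], [1, 7.1, -2.6, 9, 0], [1, 7.1, -2.6, 13, 0], [1, 7.1, -2.6, 16, 0], [1, 7.1, -2.6, 17.5, 0], [1, 7.1, -2.6, 17.5, 0], [1, 7.1, -2.6, 17.5, 0]]}}

```text
clock: 6.0
eef_pos: [533.6, -102.8, 133.9]
tool_rot: [-3.142, 0.0, 0.104]
force: [-0.2, 0.4, 0.7]
width: -0.1
gripper_force: 0.0
```

Request:
{"fn": "play_rows", "kwargs": {"targets": [[1, 0, 0, 1, 0], [1, 0, 0, 2, 0], [1, 0, 0, 2.5, 0], [1, 0, 0, 2.8, 0], [1, 0, 0, 3, 0], [1, 0, 0, 3.2, 0], [1, 0, 0, 3.2, 0], [1, 0, 0, 3.2, 0]]}}

```text
clock: 6.8
eef_pos: [533.2, -102.8, 103.0]
tool_rot: [3.141, -0.0, 0.104]
force: [-2.4, -0.4, 9.9]
width: 0.4
gripper_force: 5.5
```

Request:
{"fn": "play_rows", "kwargs": {"targets": [[1, 0, 0, 0.1, 0], [1, 0, 0, 0.1, 0], [1, 0, 0, -3, 0], [1, 0, 0, -7, 0], [1, 0, 0, -11, 0], [1, 0, 0, -14, 0], [1, 0, 0, -14.5, 0], [1, 0, 0, -14.5, 0]]}}

```text
clock: 7.6
eef_pos: [533.8, -102.8, 247.7]
tool_rot: [3.141, -0.002, 0.104]
force: [-0.2, -0.1, 0.3]
width: -0.1
gripper_force: 0.0
```

Request:
{"fn": "play_rows", "kwargs": {"targets": [[1, 3, 1, 0, 0], [1, 6, 2, 0, 0], [1, 8.8, 2.6, 0, 0], [1, 8.8, 2.6, 0, 0], [1, 8.8, 2.6, 2, 0], [1, 8.8, 2.6, 4.5, 0], [1, 8.8, 2.6, 7, 0], [1, 8.8, 2.6, 7.8, 0], [1, 8.8, 2.6, 7.8, 0]]}}

```text
clock: 8.5
eef_pos: [621.7, -119.2, 166.6]
tool_rot: [-3.14, 0.005, 0.104]
force: [-0.4, -0.1, -0.2]
width: 0.0
gripper_force: 0.0
```

Run:
```python
from h import *
p,d=ctrl.get_image('scene'); cv2.imwrite('pics/s2.png',cv2.resize(p[110:260,130:330],None,fx=3.5,fy=3.5)[...,::-1])
```

```text
(no output)
```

View pics/s2.png

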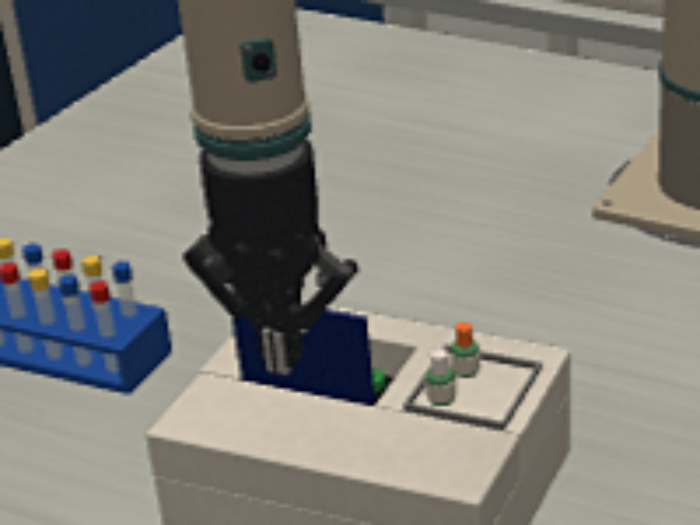

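Request:
{"fn": "play_rows", "kwargs": {"targets": [[1, -0.6, 0, -0.3, 0], [1, -1, 0, -0.5, 0], [1, -1.4, 0, -0.7, 0], [1, -1.8, 0, -0.9, 0], [1, -2.2, 0, -0.9, 0], [1, -2.7, 0, -0.9, 0], [1, -3.2, 0, -0.9, 0], [1, -3.9, 0, -0.8, 0], [1, -4.5, 0, -0.7, 0], [1, -4.5, 0, -0.7, 0]]}}

```text
clock: 9.55
eef_pos: [577.1, -124.3, 175.4]
tool_rot: [-3.141, 0.003, 0.104]
force: [0.5, -0.3, 0.4]
width: -0.0
gripper_force: 0.5
```

Request:
{"fn": "play_rows", "kwargs": {"targets": [[1, -0.6, 0, 0.3, 0], [1, -1.1, 0, 0.7, 0], [1, -1.7, 0, 1, 0], [1, -2.2, 0, 1.3, 0], [1, -3.1, 0, 2.1, 0], [1, -3.7, 0, 2.8, 0], [1, -4.3, 0, 3.6, 0], [1, -4.7, 0, 4.3, 0], [1, -4.9, 0, 4.8, 0], [1, -4.9, 0, 4.8, 0]]}}

```text
clock: 10.55
eef_pos: [528.4, -129.3, 126.8]
tool_rot: [-3.141, 0.004, 0.104]
force: [-1.8, 0.9, 1.8]
width: 0.2
gripper_force: 0.9
```

Request:
{"fn": "play_rows", "kwargs": {"targets": [[1, 0, 0, 0.3, 0], [1, 0, 0, 0.5, 0], [1, 0, 0, 0.7, 0], [1, 0, 0, 0.8, 0], [1, 0, 0, 0.8, 0], [1, 0, 0, 0.8, 0]]}}

```text
clock: 11.15
eef_pos: [529.2, -129.3, 120.5]
tool_rot: [-3.142, 0.002, 0.104]
force: [-4.3, 0.7, 10.5]
width: -0.2
gripper_force: 5.4
```

Request:
{"fn": "play_rows", "kwargs": {"targets": [[1, 0, 0, -0.3, 0], [1, 0, 0, -1, 0], [1, 0, 0, -3, 0], [1, -1, 0, -7, 0], [1, -4, 0, -11, 0], [1, -6, 0, -15, 0], [1, -6, 0, -19, 0], [1, -6, 0, -19, 0], [1, -6, 0, -19, 0], [1, -6, 0, -19, 0]]}}

```text
clock: 12.15
eef_pos: [470.2, -135.2, 309.1]
tool_rot: [-3.141, 0.001, 0.104]
force: [0.5, 0.2, 0.2]
width: 0.0
gripper_force: 0.0
```

Run:
```python
from look import *
p,d,X=look('3')
for r in ctrl.trace('wrist','flap')[:1]:
    m=r['pixels']&(d>0); print(r['confidence'],r['bbox'],np.percentile(X[m],[5,50,95],axis=0).round(1))
```

```text
12.15 [ 470.2 -135.2  309.1] [-3.1411e+00  1.0000e-03  1.0440e-01]
0.93 [216.9, 43.1, 346.5, 144.0] [[ 515.8 -175.8   97.9]
 [ 554.1 -126.8   99.1]
 [ 588.9  -78.1  100.4]]
```

View pics/w3.png

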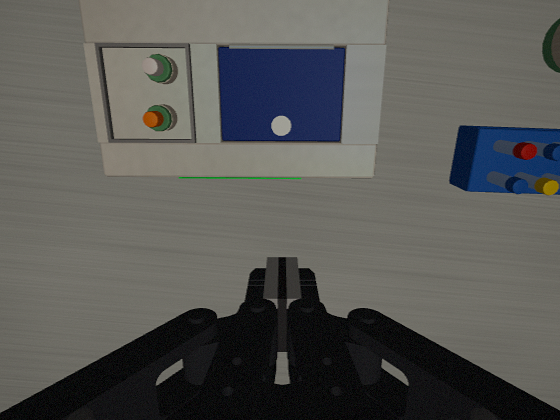

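The flap is shut flush: it fills (217–346, 43–144) with the dot at (281,126), its face is at 98–100 mm across its whole extent, the vials are unmoved and the arm is clear.

```bash
python3 -c "
from cell import ctrl
print(ctrl.finish_job())"
```

```text
the job is handed in; nothing more can be done
None
```

I opened the flap, pressed the green button (about 10 N, roughly 6 mm down), pushed the flap shut and handed the job in at about 12 s: the last picture shows it flush at 98–100 mm with the vials unmoved and the arm clear, but the hand-in returned no verdict.

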